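Bring the pipe carriage to the joining stop

ROBOT

A 6-joint arm with a two-finger parallel gripper is mounted at the origin on the work surface. World frame = base frame: x ahead of the robot, y to its left, z up, the work surface at z = 0. Lengths are in m, angles in rad, forces in N, time in s.
With the tool pointing down it reaches from about 0.375 to 0.975 m from the base axis. Payload 3.8 kg.
Tool frame: the origin (TCP) lies at the very end of the fingers, on their centre line; the grasp point (between the pads) lies 19 mm behind it; z points along the fingers, y is the line along which they close (so a half turn about z gives the same grasp; the last joint's range is limited). The gripper opens to 85 mm and grips with 20 to 120 N. Pads are 22 mm wide; open, the fingers measure 114 mm over their backs; the gripper's body (76 mm by 85 mm) begins 54 mm behind the grasp point. The pads swing forward as they close: fully open they stand 13 mm farther back than shut.
Start: joints at [1.207, 0.264, 1.604, -0, 1.274, -0.037], TCP at [0.217, 0.639, 0.231] pointing down, gripper open.
Joint ranges: [-2.63, 2.63], [-0.94, 2.18], [0.31, 2.57], [-1.31, 4.45], [0, 2.66], [-2.55, 2.55]. Speed limits (rad/s): [2.57, 2.57, 3.14, 3.14, 3.14, 3.14].

INTERFACE

Orientations are given as a rotation vector (axis times angle).
In Python, from workcell import monitor, viewer, job gives the robot as it stands. The module is installed in compiled form; this text tells all that it offers.
- The arm moves only by the tool step_arm, never from a script. Its argument "series" is one flat list of numbers, 4 for each row, row after row: the shift along the tool's x, y, z in m, then the turn about the tool's z in rad. A call has 1 to 8 rows; each row is the pose to reach, as a shift and turn from the pose commanded when the call began, along the tool's axes at that moment; what a row does not reach only later rows make up. A row lasts 1/8 s, in which the tool goes at most 62.5 mm and 10.7 degrees, less where a joint would pass 70% of its speed; a pose out of reach is approached as far as the arm can. A call with a gripper value outside its range is refused whole. "gripper" is the opening, from 0 (shut) to 1 (fully open), set as the call begins (left out, the last holds). The fingers move at their own pace and stop on an object; "newtons" is the grip in N (left out, the last holds). Time passes only in rows, so rows that repeat a pose let the fingers close. It gives the time, the measured TCP pose, the force, the opening and the grip force at its end, in the units of the state.
- monitor.read_state(): the state, without advancing time (a new reading comes with each control period).
- viewer.read_camera(name): name is "scene" or "top"; returns a dict with "image" (420x560x3 uint8, red, green, blue), "intrinsics" (3x3 intrinsics, pixels), "distortion" ([k1, k2, p1, p2, k3] as OpenCV has them; the pictures are not rectified), "T" (4x4, takes a point from camera to world coordinates). Camera axes: x right, y up, looking along -z (the intrinsics and any distortion apply to the point x, -y, -z); pixel columns grow to the right and rows downward; lengths in m; the calibration is good to about 2 mm. A picture is of the moment at which its call begins. There is no depth.
- job.finish_job(): hands the job in; it is judged then, once.
Trained networks look in a picture, given as the dict that the camera call returned (one of the last four; its "shot" number tells which), for a name from the list of things; names that differ only in an ending like _2 or _b are one class to them, and where a whole thing is asked for, a point or a joint stands for the part that bears it (a point fixed in the world has none). Each returns a list of dicts, best first, with "score" (0 to 1); they miss things now and then, are a little off and sometimes report something else, mostly with a low value. They report only what shows in the picture. A call takes as long as a camera call. They do not tell look-alikes from the thing itself.
- viewer.boxes_of(picture, label): "extent" ([centre column, centre row, width, height] in pixels, round what is visible of it).
- viewer.spot_point(picture, label): "point" ([column, row] in pixels: a listed point, or the origin of a listed thing).
The state is a dict: "time": time; "q": joint angles; "joint_vel": joint speeds; "joint_torque": joint torques, N m; "tool_pos": TCP position; "tcp_rot": TCP orientation; "wrist_force": force on the tool from outside, world axes, zero at the start; "torque": the same for the moment, N m; "width": opening from 0.0 (shut) to 1.0 (fully open); "grip_force": force on a finger pad.
Only numpy, scipy, OpenCV 4.12 (cv2) and the standard library are available. Lean on these libraries where they do the work, as an engineer would, in place of code of your own. Each camera call takes 0.05 s, during which the arm holds its last target. There are 200 camera calls.

TASK

On the pipe-joining machine, press the red lock button on the carriage with the fingertips and keep it held down while you slide the carriage along its rails, all the way against the yellow end stop; then let the button spring up and move clear. The pipe only rides along lying in its saddle: do not lift it or knock it out, and leave the things lying around where they are.

Things in the scene. Friction and masses are not known exactly. Their poses are not given: they have to be found in the camera images.
- bed: the machine bed: green foot 210 x 420 mm, grey body 190 x 400 mm on it, top at 54 mm, two steel rails on top (to 60 mm). Fixed to the table. Origin at the centre of its underside on the table; its y axis runs along the rails, its -x side is the one nearer the robot, z up
- carriage (a joint): position of the carriage along the bed's y axis, m: 0 in the middle of the bed, -0.09 and +0.09 against the end stops. The yellow stop may be at either end. With the button up a toothed lock (6 mm pitch, under 1 mm play) holds the carriage fast; with the button down it slides with 1 to 2 N. On letting go it may shift up to 3 mm as the lock drops in; against a stop it locks without shifting
- carriage_mid (a point): point in the middle of the carriage's plate, 85 mm above the table. The aluminium plate measures 180 (bed x) x 130 (bed y) x 22 mm, top at 85 mm above the table. Axes as the bed's
- button_top (a point): centre of the top face of the red lock button (flat rectangle 40 (bed x) x 50 mm (bed y)) on the carriage, 55 mm to the bed's -x side of carriage_mid, 113 mm above the table when up. Two fixed black lugs on the carriage flank it along the rails: inner faces 32 mm from its centre, 8 mm thick, 44 mm long in bed x, tops at 125 mm; a fingertip on the button may push against a lug
- button (a joint): travel of the lock button, m: 0 when up (locked), 0.007 fully down; the lock lets go between about 0.003 and 0.0045, so keep it beyond 0.005 while sliding. Pressing it fully down takes about 5 N. It springs up when released
- stop_yellow: yellow end stop, fixed across the rails at one end of the bed, 120 (bed x) x 25 mm (bed y, over its rubber buffers), 30 mm tall, top at 90 mm above the table. Origin at the centre of its underside, 60 mm above the table. When the carriage is against it, carriage_mid is 77.5 mm from it horizontally
- stop_black: black end stop of the same size at the other end of the bed: not the one wanted
- saddle (a point): point on the carriage on the axis of a pipe seated in its steel V saddle, 132 mm above the table, 42 mm to the bed's +x side of carriage_mid; the saddle is 120 mm long, along the bed's y
- pipe: black plastic pipe with two blue bands, 63 mm diameter, 160 mm long, 0.2 to 0.35 kg, lying loose in the V saddle along the bed's y axis. Origin at its centre; its y axis is the pipe's axis. Its near side is 65 mm from the button's centre, its top at 164 mm. It may overhang the saddle by different amounts at its ends
- spirit_level: red spirit level 22 x 220 x 45 mm standing on its edge behind the bed, origin at the centre of its underside (loose bystander, stays where it is)
- coupling_a: black pipe coupling, an upright ring 60 mm across and 45 mm tall, near the bed's robot side, origin at the centre of its underside (loose bystander, stays where it is)
- coupling_b: grey pipe coupling, an upright ring 60 mm across and 45 mm tall, near the bed's robot side, origin at the centre of its underside (loose bystander, stays where it is)
- screwdriver: screwdriver with an orange handle lying on the table, origin under its middle (loose bystander, stays where it is)
- wrench: steel wrench lying on the table, origin under its middle (loose bystander, stays where it is)
- tape_measure: yellow tape measure 65 x 35 x 60 mm, origin at the centre of its underside (loose bystander, stays where it is)
- brush: hand brush lying on the table, origin under its middle (loose bystander, stays where it is)
There are look-alikes about, which are no part of the job. Of the things that look like the pipe, the middle-sized one is meant.

How it is judged:
On the way, in this order (a step that is already met when the one before it is completed fails the run):
1. the lock button is pressed down, with the carriage still where it stood (value of joint button above 0.004 m and distance of carriage_mid from where it was at the start of the episode below 0.015 m), for 0.1 s.
2. the carriage is against the yellow stop with the button still held down (value of joint button above 0.004 m and horizontal distance between carriage_mid and stop_yellow below 0.0805 m), for 0.1 s.
At the end, for the whole second after the job is handed in: the carriage rests against the yellow end stop (gap under 3 mm), the lock button has sprung up again (within 2 mm), and the pipe lies at rest in the saddle (axis within 6 mm of its seat, its middle within 45 mm of the saddle's) (horizontal distance between carriage_mid and stop_yellow below 0.0805 m and value of joint button below 0.002 m and z of pipe in the frame of saddle between -0.006 and 0.006 m and x of pipe in the frame of saddle between -0.006 and 0.006 m and y of pipe in the frame of saddle between -0.045 and 0.045 m and linear speed of pipe below 0.02 m/s and velocity of joint carriage between -0.01 and 0.01 m/s); the robot touches nothing.
It fails at once if the lock button is let up on the way (carriage over 20 mm from its start and over 10 mm short of the yellow stop) (value of joint button below 0.0025 m and distance of carriage_mid from where it was at the start of the episode above 0.02 m and horizontal distance between carriage_mid and stop_yellow above 0.0875 m).
It fails at once if the pipe is lifted or knocked out of its saddle (z of pipe in the frame of saddle above 0.01 m or z of pipe in the frame of saddle below -0.01 m or x of pipe in the frame of saddle above 0.012 m or x of pipe in the frame of saddle below -0.012 m).
It fails at once if a thing lying around is moved by more than 30 mm (distance of any of spirit_level, coupling_a, coupling_b, screwdriver, wrench, tape_measure, brush from where it was at the start of the episode above 0.03 m).
It also fails if it takes over 35 s, if anything falls off the work surface, if the arm or the gripper's body presses on something with over 40 N, if the wrist force passes 120 N, or if a joint passes its speed limit or range.

## Working session

There is one attempt and no reset: what is moved stays moved. The work goes in short steps, Python scripts to look and compute and a tool call to move; the robot and the scene stay as the last step left them, time stands still between calls to the robot, and variables do not carry over. Pictures are saved under pics/ and viewed, at most 10 in all, crops included, and the job is handed in when it is done.

Besides the shell and the picture viewer there is one more tool, called in YAML: its name, and indented under it one key for each argument. step_arm: Moves the arm, as the interface text tells. Its arguments: {"type":"object","properties":{"series":{"type":"array"},"gripper":{"type":"number"},"newtons":{"type":"number"}},"required":["series"]}

```bash
mkdir -p pics
cat > h.py <<'E'
import numpy as np, cv2
from workcell import monitor, viewer, job
def ray(p,uv):
    u=cv2.undistortPoints(np.array([[uv]],float),np.array(p["intrinsics"]),np.array(p["distortion"]))[0,0]
    T=np.array(p["T"]); d=T[:3,:3]@np.array([u[0],-u[1],-1]); return T[:3,3],d
def at(p,uv,z):
    o,d=ray(p,uv); return (o+d*(z-o[2])/d[2])
def proj(p,X):
    T=np.array(p["T"]); c=T[:3,:3].T@(np.array(X,float)-T[:3,3]); c=c*[1,-1,-1]
    return cv2.projectPoints(c.reshape(1,3),np.zeros(3),np.zeros(3),np.array(p["intrinsics"]),np.array(p["distortion"]))[0][0,0]
Z=dict(carriage_mid=.085,button_top=.113,stop_yellow=.06,stop_black=.06,saddle=.132,pipe=.132,bed=0)
def look(tag,names=Z):
    for n in ("scene","top"):
        p=viewer.read_camera(n); cv2.imwrite(f"pics/{tag}_{n}.png",p["image"][:,:,::-1])
        for l in names:
            for r in viewer.spot_point(p,l)[:3]:
                print(n,l,round(r["score"],2),np.round(r["point"],0),np.round(at(p,r["point"],Z.get(l,0)),3))
E
python3 - <<'E'
from h import *
look("a",list(Z)+["coupling_a","screwdriver","wrench","tape_measure","brush"])
print(monitor.read_state())
E
```

```text
scene carriage_mid 0.74 [267. 245.] [ 0.56  -0.044  0.085]
scene button_top 0.87 [259. 218.] [ 0.495 -0.037  0.113]
scene button_top 0.66 [274. 258.] [ 0.615 -0.049  0.113]
scene stop_yellow 0.58 [208. 257.] [ 0.52  -0.191  0.06 ]
scene stop_black 0.62 [337. 238.] [0.601 0.139 0.06 ]
scene saddle 0.95 [266. 252.] [ 0.602 -0.065  0.132]
scene pipe 0.93 [167. 209.] [ 0.386 -0.247  0.132]
scene pipe 0.63 [280. 247.] [ 0.603 -0.027  0.132]
scene pipe 0.57 [324. 114.] [0.25  0.272 0.132]
scene bed 0.6 [275. 260.] [ 0.569 -0.025 -0.   ]
scene coupling_a 0.83 [317. 203.] [ 0.449  0.162 -0.   ]
scene coupling_a 0.72 [222. 217.] [ 0.385 -0.107  0.   ]
scene coupling_a 0.48 [333. 237.] [0.569 0.151 0.   ]
scene screwdriver 0.77 [389. 164.] [0.407 0.429 0.   ]
scene screwdriver 0.72 [278. 250.] [ 0.542 -0.005  0.   ]
scene screwdriver 0.66 [122. 279.] [ 0.46 -0.42  0.  ]
scene wrench 0.63 [433. 224.] [0.644 0.435 0.   ]
scene tape_measure 0.68 [119. 280.] [ 0.458 -0.427  0.   ]
scene brush 0.89 [134. 351.] [ 0.66  -0.442  0.   ]
top carriage_mid 0.81 [294. 191.] [ 0.549 -0.044  0.085]
top carri
[... 1005 characters left out ...]
163.] [ 0.657 -0.446  0.   ]
{'time': 1.3, 'q': array([ 1.20710046e+00,  2.63914390e-01,  1.60398084e+00,  7.93420985e-06,
        1.27369216e+00, -3.68970484e-02]), 'joint_vel': array([ 0.00026215, -0.00148028,  0.00241049,  0.00018488,  0.00155386,
       -0.00191978]), 'joint_torque': array([ 3.94247945e-04, -5.15090275e+01, -3.67701316e+01, -1.26895206e-04,
        1.17174455e-03, -1.03390768e-06]), 'tool_pos': array([0.21668365, 0.63928312, 0.23128038]), 'tcp_rot': array([-5.11055715e-01, -3.09973972e+00, -1.04608900e-05]), 'wrist_force': array([0.70943396, 0.57768351, 0.4509786 ]), 'torque': array([ 0.06936737, -0.01462819,  0.00272962]), 'grip_force': 0.0, 'width': 0.9995714923852421}
```

View crop.

Run:
```python
import cv2
a=cv2.imread("pics/a_scene.png")[150:310,150:390];b=cv2.imread("pics/a_top.png")[130:270,200:400]
a=cv2.resize(a,(780,520)[::1],interpolation=3);cv2.imwrite("pics/c1.png",a)
cv2.imwrite("pics/c2.png",cv2.resize(b,(800,560),interpolation=3))
```

```text
(no output)
```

View pics/a_scene.png

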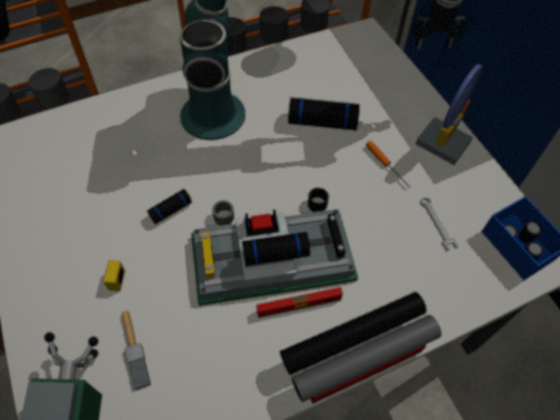

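View pics/c1.png

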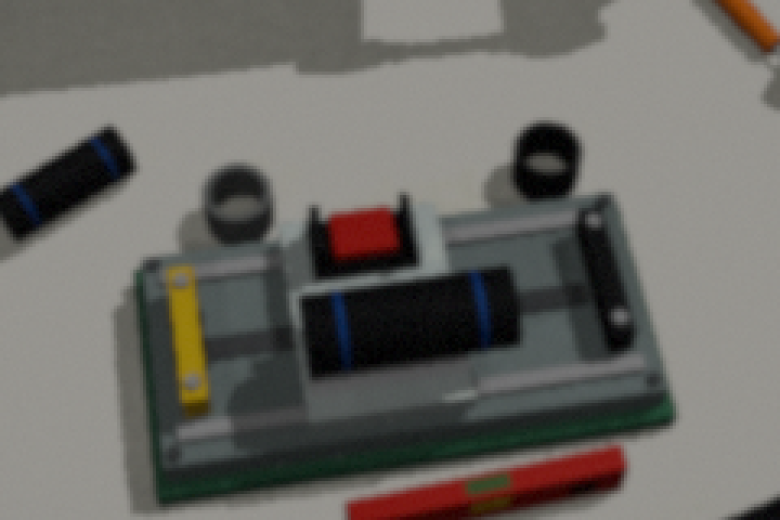

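View pics/c2.png

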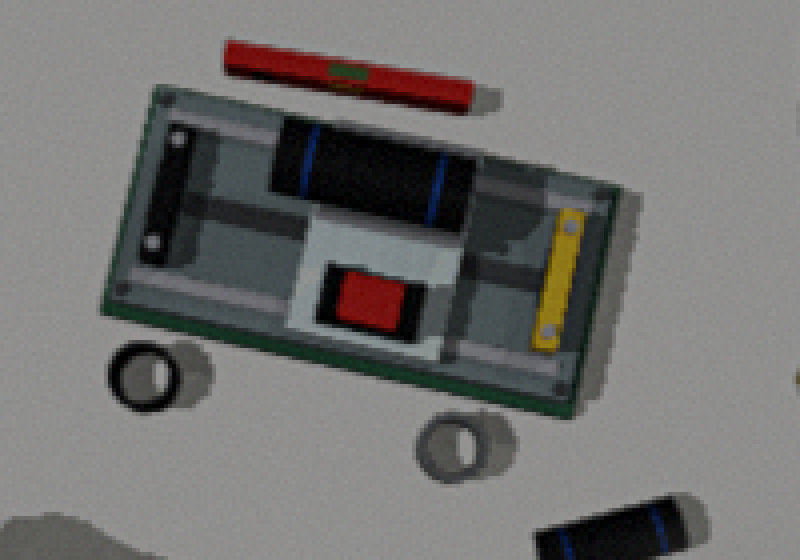

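Candidates for the pipe in the scene view: on the table at (169,206), smaller; on the table at (324,114), larger; in the saddle at (276,248), middle-sized, so this is the one. The crops show the red button at (261,222) between its black lugs, the yellow stop at (207,255) on the −y end, and the black stop at (335,235). A coupling stands near the button's path at (223,212).

Run:
```python
from h import *
for n in ("top","scene"):
    p=viewer.read_camera(n); hsv=cv2.cvtColor(p["image"],cv2.COLOR_RGB2HSV); h,s,v=cv2.split(hsv)
    R=((h<8)|(h>172))&(s>150)&(v>70); Y=(h>18)&(h<34)&(s>130)&(v>60)
    box=np.zeros_like(R); box[150:290,190:360]=1
    for nm,M,z in (("red",R,.113),("yel",Y,.09)):
        k,l,st,c=cv2.connectedComponentsWithStats((M&box).astype(np.uint8))
        for i in range(1,k):
            if st[i,4]>30:
                ys,xs=np.where(l==i); W=np.array([at(p,(x,y),z)[:2] for x,y in zip(xs,ys)])
                r=cv2.minAreaRect(W.astype(np.float32)*1000)
                print(n,nm,st[i,4],c[i].round(1),at(p,c[i],z).round(4),np.round(r[0],1),np.round(r[1],1),round(r[2],1))
    print(n,[ (nm,at(p,uv,z).round(3)) for nm,uv,z in ([("yscrew1",(342.7,186.7),.09),("yscrew2",(337,212.7),.09),("bscrew1",(244.5,164.7),.09),("bscrew2",(238,190.5),.09)] if n=="top" else [("y1",(205.5,236.5),.09),("y2",(209,267.5),.09),("b1",(332.5,217.5),.09),("b2",(341,247),.09)])])
```

```text
top red 118 [304.6 151.6] [ 0.6754 -0.0821  0.113 ] [672.8 -65.3] [115.6  16.9] 88.8
top red 181 [292.1 204.6] [ 0.4994 -0.0371  0.113 ] [499.5 -36.9] [49.8 38.7] 77.4
top yel 227 [339.1 199.7] [ 0.5159 -0.1931  0.09  ] [ 515.8 -193.1] [ 23.  121.2] 75.8
top [('yscrew1', array([ 0.559, -0.207,  0.09 ])), ('yscrew2', array([ 0.473, -0.185,  0.09 ])), ('bscrew1', array([0.641, 0.119, 0.09 ])), ('bscrew2', array([0.554, 0.141, 0.09 ]))]
scene red 247 [261.1 221.3] [ 0.5053 -0.0367  0.113 ] [505.2 -36.4] [50.6 38.1] 76.1
scene yel 357 [207.4 254.6] [ 0.5289 -0.1937  0.09  ] [ 526.3 -192.9] [ 24.6 129.5] 77.5
scene [('y1', array([ 0.478, -0.18 ,  0.09 ])), ('y2', array([ 0.564, -0.202,  0.09 ])), ('b1', array([0.556, 0.146, 0.09 ])), ('b2', array([0.644, 0.125, 0.09 ]))]
```

step_arm:
  series: [-0.039,-0.045,0,-0.02,-0.078,-0.09,0,-0.04,-0.117,-0.134,0,-0.06,-0.156,-0.179,0,-0.085,-0.195,-0.224,0,-0.085,-0.234,-0.269,0,-0.085,-0.273,-0.313,0,-0.085,-0.312,-0.358,0,-0.085]
  gripper: 0

```text
time: 2.4
tool_pos: [0.3978, 0.1984, 0.2317]
tcp_rot: [0.378, 3.117, 0.001]
wrist_force: [0.5, 0.5, 1.0]
width: -0.002
grip_force: 0.0
```

```bash
cat > d.py <<'E'
from h import *
import sys
from scipy.spatial.transform import Rotation as Ro
s=monitor.read_state(); R=Ro.from_rotvec(s["tcp_rot"]).as_matrix()
t=np.array([float(v) for v in sys.argv[1:4]])
print(s["time"],s["tool_pos"].round(4),R[:,1].round(4),"delta tool",(R.T@(t-s["tool_pos"])).round(4),s["wrist_force"].round(1),s["width"])
E
python3 d.py .498 -.045 .2
```

```text
2.4 [0.3978 0.1984 0.2317] [2.39e-01 9.71e-01 9.00e-04] delta tool [-0.1554 -0.2124  0.0318] [0.5 0.5 1. ] -0.001571055545377083
```

step_arm:
  series: [-0.031,-0.042,0,0,-0.062,-0.085,0,0,-0.093,-0.127,0,0,-0.124,-0.17,0.01,0,-0.155,-0.213,0.03,0,-0.155,-0.213,0.06,0,-0.155,-0.213,0.06,0]

```text
time: 3.28
tool_pos: [0.4945, -0.0442, 0.1687]
tcp_rot: [-0.381, -3.112, -0.0]
wrist_force: [-0.6, 0.6, 0.7]
width: 0.002
grip_force: 0.0
```

```bash
python3 d.py .498 -.045 .12
python3 - <<'E'
from h import *
p=viewer.read_camera("scene");b=p["image"][170:290,180:360,::-1]
cv2.imwrite("pics/c3.png",cv2.resize(b,(780,520),interpolation=3))
E
```

```text
3.275 [ 0.4945 -0.0442  0.1687] [ 2.410e-01  9.705e-01 -5.000e-04] delta tool [-0.0039  0.0001  0.0487] [-0.6  0.6  0.7] 0.0024502282695359414
```

View pics/c3.png

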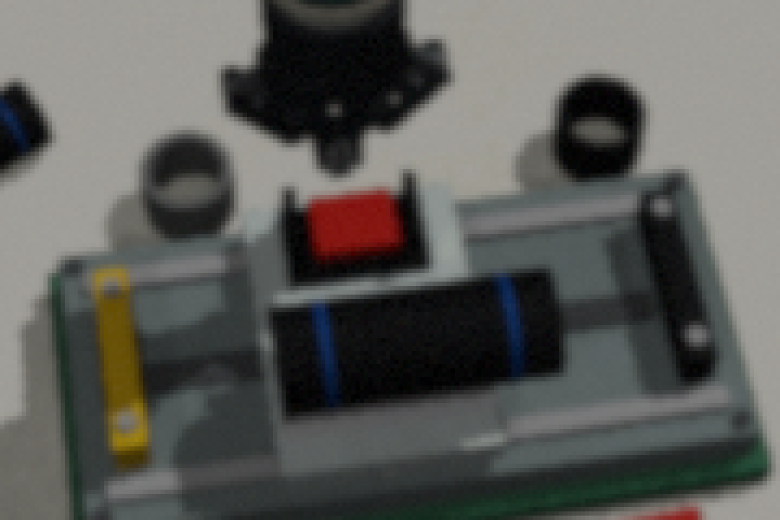

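The fingertips hang over the button at about crop (340,165), slightly to the robot's side and toward the yellow end; nothing has been touched. Descending now.

step_arm:
  series: [-0.003,0,0.025,0,-0.003,0,0.045,0,-0.003,0,0.053,0,-0.003,0,0.058,0,-0.003,0,0.061,0,-0.003,0,0.063,0,-0.003,0,0.063,0]

```text
time: 4.2
tool_pos: [0.5004, -0.0445, 0.1091]
tcp_rot: [0.379, 3.117, 0.001]
wrist_force: [-0.7, 1.4, 2.3]
width: 0.003
grip_force: 1.5
```

step_arm:
  series: [0,0,0.002,0,0,0,0.004,0,0,0,0.004,0]

```text
time: 4.58
tool_pos: [0.5004, -0.0447, 0.1059]
tcp_rot: [0.379, 3.117, 0.0]
wrist_force: [-2.8, 2.5, 11.4]
width: 0.002
grip_force: 6.0
```

step_arm:
  series: [0,-0.003,0.001,0,0,-0.008,0.001,0,0,-0.015,0.001,0,0,-0.022,0.001,0,0,-0.029,0.001,0,0,-0.036,0.001,0,0,-0.042,0.001,0,0,-0.046,0.001,0]

```text
time: 5.58
tool_pos: [0.4893, -0.0896, 0.1057]
tcp_rot: [0.379, 3.117, -0.0]
wrist_force: [-5.3, 3.0, 16.3]
width: 0.0
grip_force: 8.8
```

```bash
python3 d.py .483 -.113 .106
python3 - <<'E'
from h import *
p=viewer.read_camera("scene");b=p["image"][170:290,180:360,::-1]
cv2.imwrite("pics/c4.png",cv2.resize(b,(780,520),interpolation=3))
E
```

```text
5.575 [ 0.4893 -0.0896  0.1057] [2.397e-01 9.709e-01 1.000e-04] delta tool [ 0.0005 -0.0242 -0.0003] [-5.3  3.  16.3] 0.00013861703216642003
```

View pics/c4.png

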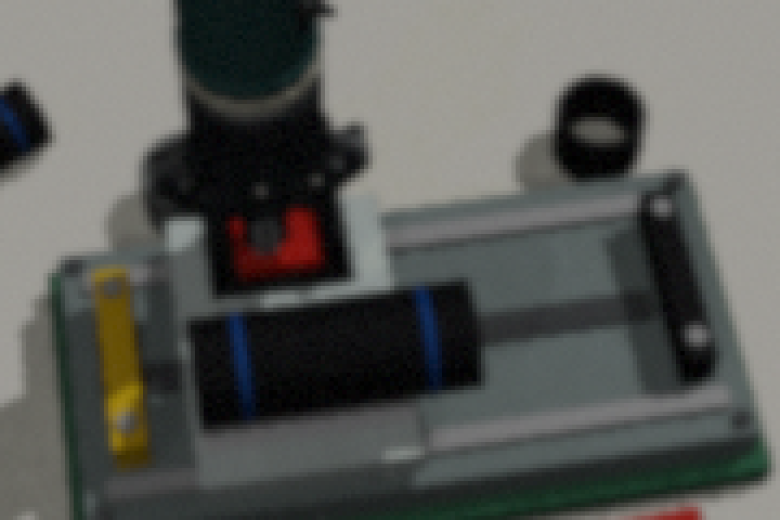

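The carriage follows with the button down, the tip is still on it at (265,235), and the gap to the yellow stop is closing.

step_arm:
  series: [0,-0.004,0,0,0,-0.009,0,0,0,-0.014,0,0,0,-0.018,0,0,0,-0.022,0,0,0,-0.025,0,0,0,-0.028,0,0,0,-0.028,0,0]

```text
time: 6.62
tool_pos: [0.4839, -0.115, 0.1058]
tcp_rot: [0.381, 3.115, 0.005]
wrist_force: [-1.1, 8.6, 16.3]
width: -0.0
grip_force: 7.7
```

```bash
python3 d.py .483 -.113 .106
python3 - <<'E'
from h import *
p=viewer.read_camera("scene");b=p["image"][170:290,180:360,::-1]
cv2.imwrite("pics/c5.png",cv2.resize(b,(780,520),interpolation=3))
E
```

```text
6.625 [ 0.4839 -0.115   0.1058] [0.2408 0.9706 0.0038] delta tool [ 0.0013  0.0017 -0.0002] [-1.1  8.6 16.3] -0.00025365699863959815
```

View pics/c5.png

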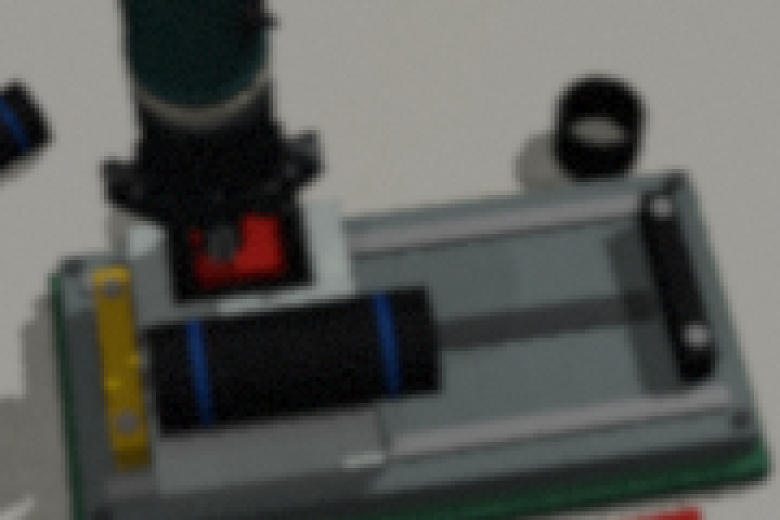

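The plate is at the stop in the picture and the push force rose from 1.6 to 8 N. I push a little further to confirm.

step_arm:
  series: [0,-0.002,0.001,0,0,-0.004,0.001,0,0,-0.006,0.001,0,0,-0.006,0.001,0]

```text
time: 7.18
tool_pos: [0.4839, -0.1207, 0.1057]
tcp_rot: [0.38, 3.112, 0.006]
wrist_force: [0.4, 10.5, 17.6]
width: 0.005
grip_force: 8.6
```

```bash
python3 d.py .483 -.113 .106;  python3 - <<'E'
from h import *
p=viewer.read_camera("top");b=p["image"][130:270,200:400,::-1]
cv2.imwrite("pics/c6.png",cv2.resize(b,(780,546),interpolation=3))
E
```

```text
7.175 [ 0.4839 -0.1207  0.1057] [0.2409 0.9705 0.0045] delta tool [ 0.0027  0.0072 -0.0003] [ 0.4 10.5 17.6] 0.004651440315600308
```

step_arm:
  series: [0,0,-0.003,0,0,0,-0.008,0,0,0,-0.015,0,0,0,-0.03,0,0,0,-0.06,0,0,0,-0.1,0,0,0,-0.13,0,0,0,-0.13,0]

```text
time: 8.22
tool_pos: [0.4821, -0.123, 0.2357]
tcp_rot: [0.379, 3.113, -0.002]
wrist_force: [-0.0, 0.2, -0.2]
width: -0.003
grip_force: 0.0
```

step_arm:
  series: [0.04,0,0,0,0.08,0.0,0,0,0.08,0.05,0,0,0.08,0.1,0,0,0.08,0.15,0,0,0.08,0.2,0,0,0.08,0.2,0,0]

```text
time: 9.1
tool_pos: [0.4499, 0.0935, 0.2307]
tcp_rot: [-0.371, -3.117, 0.0]
wrist_force: [-0.5, 0.3, 0.4]
width: -0.002
grip_force: 0.0
```

Run:
```python
from h import *
ims=[]
yel=np.array([.518,-.194]); a=np.array([.241,.970])
for n in ("top","scene"):
    p=viewer.read_camera(n); h,s,v=cv2.split(cv2.cvtColor(p["image"],cv2.COLOR_RGB2HSV))
    R=((h<8)|(h>172))&(s>150)&(v>70)
    k,l,st,c=cv2.connectedComponentsWithStats(R.astype(np.uint8))
    for i in range(1,k):
        w=at(p,c[i],.113)[:2]
        if st[i,4]>80 and np.hypot(*(w-[.485,-.106]))<.05: print(n,st[i,4],w.round(4),"along from stop",((w-yel)@a).round(4))
    y0,x0=(140,220) if n=="top" else (180,180)
    ims.append(cv2.resize(p["image"][y0:y0+110,x0:x0+160,::-1],(400,275),interpolation=3))
cv2.imwrite("pics/c7.png",np.hstack(ims)); s=monitor.read_state(); print(s["time"],s["tool_pos"],s["wrist_force"])
```

```text
top 114 [ 0.4807 -0.1055] along from stop 0.0769
scene 201 [ 0.4868 -0.1041] along from stop 0.0797
9.2 [0.44959791 0.09096564 0.23084828] [-0.07952357 -0.09729304  0.17197428]
```

View pics/c7.png

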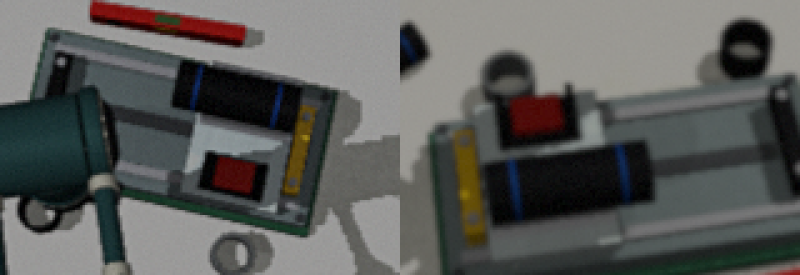

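The plate rests against the yellow stop, at (290,150) on the left and (475,190) on the right. The measured 77–80 mm agrees with the expected 77.5 mm. The pipe is seated, the couplings are in place and the arm is clear.

```bash
python3 -c "
from workcell import job
print(job.finish_job())"
```

```text
the job is handed in; nothing more can be done
None
```

I slid the carriage against the yellow end stop with the lock button held down, released the button, moved the arm clear and handed the job in; the pipe still lies in its saddle, but no verdict came back.

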